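# Press a cup lid home through the guard window

### The arm

A 6-joint arm with a two-finger parallel gripper is mounted at the origin on the work surface; the furniture and walls round the work are solid. World frame = base frame: x ahead of the robot, y to its left, z up, the work surface at z = 0. Lengths are in m, angles in rad, forces in N, time in s.
With the tool pointing down it reaches from about 0.35 to 0.925 m from the base axis. Payload 6.4 kg.
Tool frame: the origin (TCP) lies between the finger pads; the fingertips stand 14 mm ahead of it and the grasp point (between the pads) lies 5 mm behind it (robot.finger_overhang is the distance from the TCP to the fingertips, in m); z points along the fingers, y is the direction in which the jaws open and shut (so a half turn about z gives the same grasp; the last joint's range is limited). The gripper opens to 94 mm and grips with 3 to 60 N. Pads are 16 mm wide; open, the fingers measure 119 mm over their backs; the gripper's body (75 mm by 177 mm) begins 78 mm behind the grasp point.
Start: joints at [-0.174, 0.245, 1.558, -0, 1.339, -0.174], TCP at [0.65, 0, 0.196] pointing down, gripper open.
Joint ranges: [-3.13, 3.13], [-1.02, 2.26], [0.13, 2.54], [-0.95, 4.09], [0.21, 2.88], [-2.74, 2.74]. Speed limits (rad/s): [2.57, 2.57, 3.14, 3.14, 3.14, 3.14].

### API

Orientations are given as [roll, pitch, yaw] about the fixed x, y, z axes, in that order (R = Rz(yaw) Ry(pitch) Rx(roll)).
In Python, from rig import readout, vision, order, robot gives the robot as it stands.
- The arm moves only by the tool send_rows, never from a script. Its argument "plan" is text: rows parted by semicolons, each of 7 numbers parted by spaces: the shift along the tool's x, y, z in cm, then the turn, a rotation vector about the tool's x, y, z in rad, then the opening, from -1 (shut) to 1 (fully open), so that 0 is half open. A call has 1 to 20 rows; each row is the pose to reach, as a shift and turn from the pose commanded when the call began, along the tool's axes at that moment; what a row does not reach only later rows make up. A row lasts 1/10 s, in which the tool goes at most 50 mm and 8.59 degrees, less where a joint would pass 70% of its speed; a pose out of reach is approached as far as the arm can. A call with a gripper value outside its range is refused whole. The fingers move at their own pace and stop on an object; "newtons" is the grip in N (left out, the last holds). Time passes only in rows, so rows that repeat a pose let the fingers close. It gives the time, the measured TCP pose, the force and the opening at its end, in the units of the state.
- readout.sense(): the state, without advancing time (a new reading comes with each control period).
- vision.capture(name): name is "scene" or "side" or "wrist"; returns a dict with "frame" (400x640x3 uint8, red, green, blue), "intrinsics" (3x3 intrinsics, pixels), "R" (3x3) and "t" (3): a world point X has camera coordinates R X + t; the wrist camera has in their place "tool_from_camera" (4x4, takes a point from camera to tool coordinates, whose origin is the TCP and whose axes are the flange's). Camera axes: x right, y down, z forward; pixel columns grow to the right and rows downward; lengths in m; the calibration is good to about 2 mm. The wrist camera is an equidistant fisheye: a pixel r from the principal point sees the ray r / f radians off the axis. A picture is of the moment at which its call begins: read the wrist's pose just before it. There is no depth.
- order.close_job(): hands the job in, once; it reports no verdict.
Trained networks look in the newest picture that a camera, given by its name, has taken for a name from the list of things; names that differ only in an ending like _2 or _b are one class to them, and where a whole thing is asked for, a point or a joint stands for the part that bears it (a point fixed in the world has none). Each returns a list of dicts, best first, with "p" (0 to 1); they miss things now and then, are a little off and sometimes report something else, mostly with a low value. They report only what shows in the picture. A call takes as long as a camera call.
- vision.look_for(camera, label): "point" ([column, row] in pixels, amid what is visible of it).
- vision.pinpoint(camera, label): "point" ([column, row] in pixels: a listed point, or the origin of a listed thing).
The state is a dict: "time_s": time; "joints": joint angles; "qvel": joint speeds; "joint_efforts": joint torques, N m; "eef_pos": TCP position; "tcp_rot": TCP orientation; "wrist_force": force on the tool from outside, world axes, zero at the start; "moment": the same for the moment, N m; "opening": opening from 0.0 (shut) to 1.0 (fully open).
Only numpy, scipy, OpenCV 4.12 (cv2) and the standard library are available. Lean on these libraries where they do the work, as an engineer would, in place of code of your own. Each camera call takes 0.05 s, during which the arm holds its last target.

### The job

Press the lid home on the cup in the small bench press: reach down through the guard window over the green lever with closed fingers, push the green lever all the way down and hold it down for about two seconds, then let it come back up and withdraw. Do not touch the yellow guard or any other part of the press, leave the red lever alone, and do not lift or move the cup or the things standing around.

Things in the scene. Friction and masses are not known exactly. Their poses are not given: they have to be found in the camera images.
- press: the bench press, fixed to the table, 235 mm deep (x), 224 mm wide (y), 150 mm high. Origin on the table; x points from the lever bay (near side, x -110 to -6 mm) to the cup nest (far side, centre at x +68 mm), y to its left, z up. The far part, a grey bridge over the cup, is at most 147 mm high.
- guard: guard of the lever bay, same origin and axes as the press: clear walls at the front and sides, and a yellow top plate (x -110 to -10 mm, y -110 to +110 mm, 5 mm thick, top face 150 mm above the table) with two windows; under each window is a lever
- window_left (a point): centre of the left window (at press y +50 mm), on the top face of the yellow plate, 150 mm above the table. The opening is 70 mm along the press's x axis and 80 mm along its y axis; the bar between the two windows is 20 mm wide. It turns with the press.
- window_right (a point): centre of the right window (at press y -50 mm), otherwise the same as the left one
- green_pad (a point): middle of the top face of the green lever's pad, 34 mm (press x) by 30 mm (press y), 14 mm thick. At rest it is level, 132 mm above the table, 18 mm below the guard's top face, straight below the middle of one window: the left in some starts, the right in others. Moves with the lever; fully down it is about 17 mm lower and tilted 0.29 rad.
- green_lever (a joint): angle of the green lever, rad: 0 up (rest), 0.29 fully down (stop). Its hinge lies 60 mm behind the pad (press +x). A spring brings it back up; at the pad it takes about 3 N to start and about 8 N to hold fully down. It drives the press foot down onto the cup.
- red_pad (a point): the same point on the red lever's pad (same size and height), below the other window; the red lever releases the nest and is not wanted now
- red_lever (a joint): angle of the red lever, rad: 0 up (rest), 0.29 fully down
- press_foot: black round foot, 80 mm across, on the ram over the cup; at rest its underside hangs 13 mm above the cup; it goes down as the green lever goes down and presses on the cup for the last quarter of the lever's travel. Its origin lies at table height under its middle when at rest.
- nest (a point): centre of the cup nest, on the press's base plate 12 mm above the table
- cup: round sealed cup of orange-brown paste, 104 mm across, 46 mm high, loose in the nest under the foot. Origin at the centre of its underside.
- stamp: hand stamp with red top, 26 x 45 x 74 mm, standing on the table, a bystander. Origin at the centre of its underside.
- thermometer: white probe thermometer with a thin metal probe, 22 x 174 x 18 mm, lying on the table along its y axis, a bystander. Origin at the centre of its underside.
- pen: red and white marker pen, 17 x 135 x 16 mm, lying on the table along its y axis, a bystander. Origin at the centre of its underside.

How it is judged:
By the outcome, as a careful person would: the job done as asked, in the order asked, and still so for the second after the job is handed in, with the robot touching nothing.
It also fails if it takes over 32 s, if anything falls off the work surface, if the arm or the gripper's body presses on something with over 40 N, if the wrist force passes 120 N, or if a joint passes its speed limit or range.

## Working session

There is one attempt and no reset: what is moved stays moved. The work goes in short steps, Python scripts to look and compute and a tool call to move; the robot and the scene stay as the last step left them, time stands still between calls to the robot, and variables do not carry over. Pictures are saved under pics/ and viewed, and the job is handed in when it is done.

Besides the shell and the picture viewer there is one more tool, called after "Call:" in YAML: its name, and indented under it one key for each argument. send_rows: Moves the arm, as the interface text tells. Its arguments: {"type":"object","properties":{"plan":{"type":"string"},"newtons":{"type":"number"}},"required":["plan"]}

```bash
mkdir -p pics; ls; python3 - <<'E'
from rig import readout, vision, order, robot
import cv2, numpy as np
s=readout.sense()
for k,v in s.items(): print(k,v)
print([a for a in dir(robot) if not a.startswith('_')])
for n in ("scene","side","wrist"):
    c=vision.capture(n)
    cv2.imwrite(f"pics/{n}0.png",c["frame"][:,:,::-1])
    print(n,{k:np.round(v,4).tolist() for k,v in c.items() if k!="frame"})
    for l in ("window_left","window_right","green_pad","red_pad","nest","press","press_foot"):
        r=vision.pinpoint(n,l)
        print(l,[(np.round(x["point"],1).tolist(),round(x["p"],2)) for x in r[:2]])
E
```

```text
pics
time_s 0.0
joints [-1.74118599e-01  2.45793883e-01  1.55898913e+00  1.78833042e-05
  1.33867701e+00 -1.74087045e-01]
qvel [ 0.00089791 -0.00175002  0.00082796 -0.00042647  0.00113914 -0.00013482]
joint_efforts [ 8.38778797e-04 -4.15839279e+01 -3.14599335e+01  6.84806099e-02
  3.33599187e-02 -1.41738678e-04]
eef_pos [6.49397136e-01 1.04972482e-04 1.95371662e-01]
tcp_rot [-3.13975652e+00 -3.40578157e-04  1.57076033e+00]
wrist_force [ 0.03399444  0.84623309 -0.08643014]
moment [-0.05431725 -0.0004737  -0.00408183]
opening 0.996872167710993
['Unreachable', 'finger_overhang']
scene {'intrinsics': [[372.0544, 0.0, 319.4757], [0.0, 372.0544, 203.4847], [0.0, 0.0, 1.0]], 'R': [[0.3386, 0.9409, 0.0044], [0.7446, -0.2651, -0.6126], [-0.5752, 0.2107, -0.7904]], 't': [-0.3201, -0.2982, 1.2087]}
window_left [([309.4, 161.4], 0.86)]
window_right [([266.5, 169.7], 0.86)]
green_pad [([269.4, 177.3], 0.57)]
red_pad [([309.9, 169.0], 0.46)]
nest [([308.6, 242.6], 0.91)]
press [([300.2, 221.1], 0.58)]
press_foot [([307.1, 249.6], 0.77), ([349.5, 195.3], 0.67)]
side {'intrinsics': [[446.772, 0.0, 3
[... 194 characters left out ...]
, 194.4], 0.62)]
window_right [([372.7, 166.2], 0.83)]
green_pad [([373.2, 176.4], 0.76), ([373.7, 168.3], 0.23)]
red_pad [([345.0, 204.2], 0.54)]
nest [([304.4, 214.5], 0.73)]
press [([331.8, 226.9], 0.61)]
press_foot [([334.4, 229.0], 0.42)]
wrist {'intrinsics': [[309.7069, 0.0, 320.1872], [0.0, 309.7069, 203.1802], [0.0, 0.0, 1.0]], 'tool_from_camera': [[0.0009, -0.9707, -0.2404, 0.0693], [1.0, 0.0006, 0.0011, 0.0003], [-0.0009, -0.2404, 0.9707, -0.1894], [0.0, 0.0, 0.0, 1.0]]}
window_left []
window_right [([100.6, 162.1], 0.94)]
green_pad [([113.2, 155.7], 0.83)]
red_pad [([113.9, 55.3], 0.59)]
nest [([181.6, 9.4], 0.22)]
press [([209.1, 108.7], 0.96)]
press_foot [([113.8, 159.5], 0.26)]
```

View pics/scene0.png

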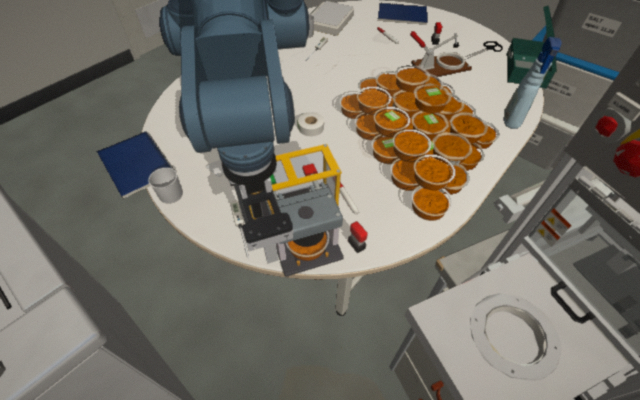

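View pics/side0.png

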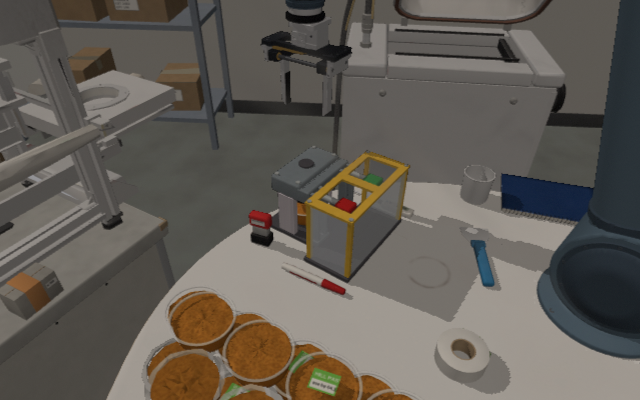

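View pics/wrist0.png

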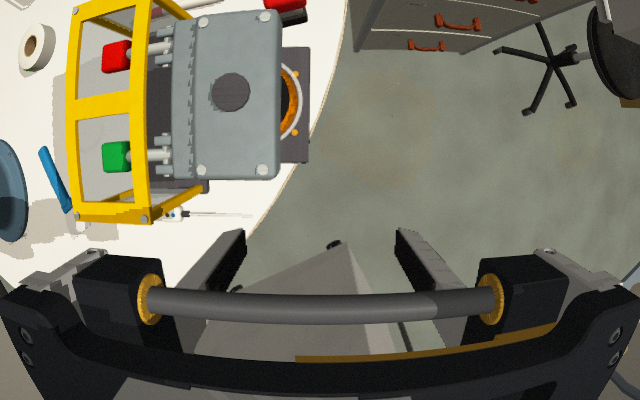

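The green pad is under the right window: wrist (116,157), with red at (116,57). In the side view green is at about (373,178). Next I fit the press pose to all the detections.

```bash
cat > h.py <<'E'
from rig import readout, vision, order, robot
import cv2, numpy as np
from scipy.spatial.transform import Rotation as Ro
from scipy.optimize import least_squares
def toolT(s):
    T=np.eye(4); T[:3,:3]=Ro.from_euler('xyz',s["tcp_rot"]).as_matrix(); T[:3,3]=s["eef_pos"]; return T
def proj(c,X,T=None):
    X=np.atleast_2d(X); K=c["intrinsics"]
    if "R" in c: Xc=X@np.array(c["R"]).T+c["t"]; p=Xc[:,:2]/Xc[:,2:]
    else:
        M=np.linalg.inv(T@np.array(c["tool_from_camera"])); Xc=X@M[:3,:3].T+M[:3,3]
        r=np.linalg.norm(Xc[:,:2],axis=1); th=np.arctan2(r,Xc[:,2]); p=Xc[:,:2]*(th/r)[:,None]
    return p*[K[0][0],K[1][1]]+[K[0][2],K[1][2]]
def P2W(q,P):
    c,s=np.cos(q[2]),np.sin(q[2]); P=np.atleast_2d(P)
    return np.c_[q[0]+c*P[:,0]-s*P[:,1],q[1]+s*P[:,0]+c*P[:,1],P[:,2]]
PTS={"window_left":(-.06,.05,.15),"window_right":(-.06,-.05,.15),"green_pad":(-.06,-.05,.132),"red_pad":(-.06,.05,.132)}
PLATE=[(-.11,-.11,.15),(-.11,.11,.15),(-.01,.11,.15),(-.01,-.11,.15)]
def win(cy): return [(-.095,cy-.04,.15),(-.095,cy+.04,.15),(-.025,cy+.04,.15),(-.025,cy-.04,.15)]
PAD=[(-.077,-.065,.132),(-.077,-.035,.132),(-.043,-.035,.132),(-.043,-.065,.132)]
def overlay(img,c,q,T=None):
    for poly,col in ((PLATE,(255,0,255)),(win(.05),(255,0,0)),(win(-.05),(255,0,0)),(PAD,(0,0,255))):
        p=proj(c,P2W(q,poly),T); cv2.polylines(img,[np.round(p*16).astype(np.int32)],True,col,1,cv2.LINE_AA,4)
E
cat > fit.py <<'E'
from h import *
import sys
tag=sys.argv[1]; cams=sys.argv[2:]
s=readout.sense(); T=toolT(s); obs=[];C={}
for n in cams:
    c=vision.capture(n); C[n]=c
    for l in PTS:
        for x in vision.pinpoint(n,l)[:1]: obs.append((n,l,np.array(x["point"]),x["p"]))
def f(q): return np.concatenate([(proj(C[n],P2W(q,PTS[l]),T)[0]-p)*w for n,l,p,w in obs])
q=least_squares(f,[.5,.1,0],loss='soft_l1').x
print(np.round(q,4)); 
for o in obs: print(o[0],o[1],np.round(o[2],1),np.round(proj(C[o[0]],P2W(q,PTS[o[1]]),T)[0]-o[2],1))
for k,p in PTS.items(): print(k,np.round(P2W(q,p)[0],4))
np.save("q.npy",q)
for n in cams:
    im=C[n]["frame"][:,:,::-1].copy(); np.save(f"pics/{tag}_{n}.npy",im)
    S=4 if n=="side" else 1
    overlay(im,C[n],q,T); cv2.imwrite(f"pics/{tag}_{n}.png",im)
E
python3 fit.py a wrist side scene
```

```text
[ 0.51    0.0995 -0.0188]
wrist window_right [100.7 160.9] [0.1 0. ]
wrist green_pad [111.5 157.9] [0.4 0.7]
wrist red_pad [112.6  57. ] [-0.7 -0.1]
side window_left [348.2 194.2] [-2.4  0.7]
side window_right [370.2 169.2] [3.  0.9]
side green_pad [373.3 176.5] [-0.9  1.2]
side red_pad [342.4 206.9] [ 3.  -4.2]
scene window_left [307.2 161.9] [1.5 0.9]
scene window_right [265.1 167.9] [1.5 5.1]
scene green_pad [266.4 179. ] [ 1.  -0.8]
scene red_pad [307.3 168.8] [ 1.5 -0.6]
window_left [0.451  0.1506 0.15  ]
window_right [0.4491 0.0506 0.15  ]
green_pad [0.4491 0.0506 0.132 ]
red_pad [0.451  0.1506 0.132 ]
```

```bash
cd pics; python3 - <<'E'
import cv2
a=cv2.imread('a_wrist.png')[0:270,0:340]; cv2.imwrite('a_w2.png',cv2.resize(a,None,fx=2.2,fy=2.2,interpolation=cv2.INTER_CUBIC))
E
```

```text
(no output)
```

View pics/a_w2.png

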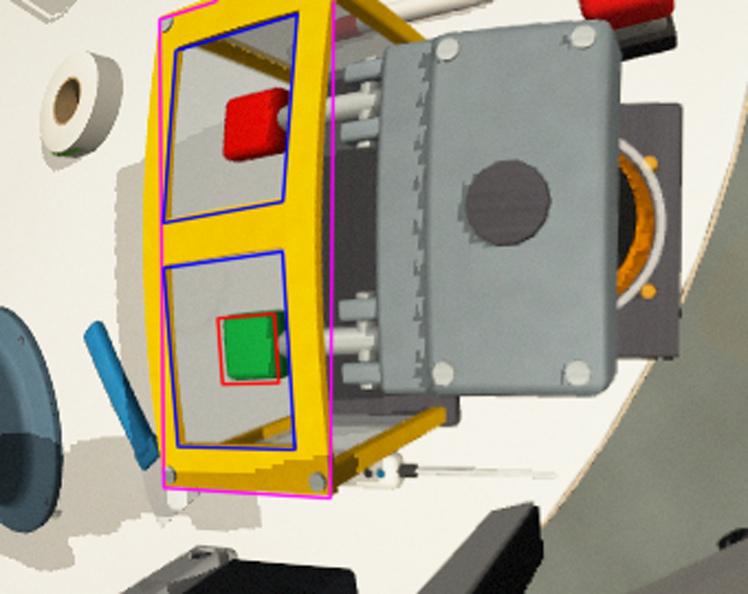

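The overlay matches the plate corners and both windows within about 1 px in the wrist view. Next I shut the fingers and go above the right window for another look.

Call:
send_rows:
  plan: "0 0 -3.5 0 0 0 -1; 1.2 -5 -3.5 0 0 0 -1; 2.5 -10 -3.5 0 0 0 -1; 3.7 -15 -3.5 0 0 0 -1; 5 -20.3 -3.5 0 0 0 -1; 5 -20.3 -3.5 0 0 0 -1; 5 -20.3 -3.5 0 0 0 -1; 5 -20.3 -3.5 0 0 0 -1; 5 -20.3 -3.5 0 0 0 -1; 5 -20.3 -3.5 0 0 0 -1"
  newtons: 10

```text
time_s: 2.95
eef_pos: [0.448, 0.0496, 0.2315]
tcp_rot: [-3.141, 0.0, 1.57]
wrist_force: [0.2, -0.7, 0.3]
opening: 0.188
```

```bash
cat >s.py <<'E'
from h import *
s=readout.sense(); print(s["time_s"],s["eef_pos"].round(4) if hasattr(s["eef_pos"],'round') else s["eef_pos"],s["tcp_rot"],s["wrist_force"],s["opening"])
E
python3 s.py; python3 fit.py b wrist side; python3 - <<'E'
import cv2
a=cv2.imread('pics/b_side.png')[40:280,200:520]; cv2.imwrite('pics/b_s2.png',cv2.resize(a,None,fx=2.4,fy=2.4,interpolation=cv2.INTER_CUBIC))
E
```

```text
2.95 [0.448  0.0496 0.2315] [-3.14123707e+00  3.08552038e-05  1.57023351e+00] [ 0.203757   -0.66747179  0.33012914] 0.18849297176729396
[ 0.5119  0.0999 -0.0318]
wrist green_pad [321.5 197.7] [0.5 0.9]
wrist red_pad [326.6  93.1] [-1.  -0.3]
side window_left [348.1 193.6] [-3.8  1.1]
side window_right [370.2 169.9] [2.1 0.3]
side green_pad [371.4 177.2] [0.2 0.6]
side red_pad [346.3 204.5] [-2.4 -2. ]
window_left [0.4535 0.1518 0.15  ]
window_right [0.4503 0.0518 0.15  ]
green_pad [0.4503 0.0518 0.132 ]
red_pad [0.4535 0.1518 0.132 ]
```

View pics/b_wrist.png

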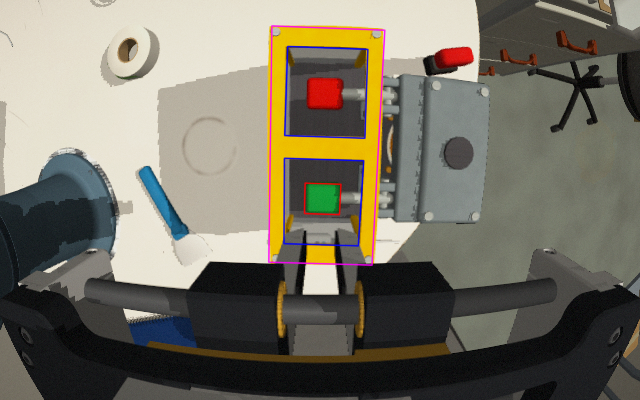

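View pics/b_s2.png

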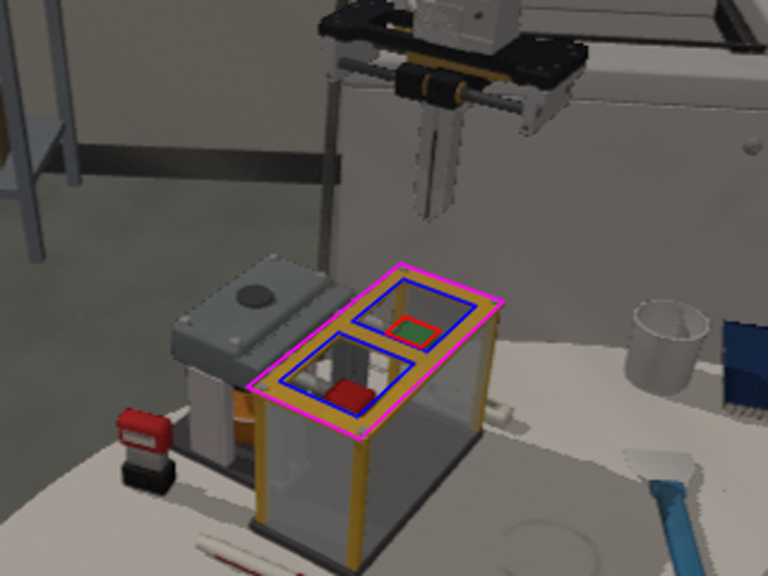

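The aim is good. Pad at about (0.450, 0.051), tool at (0.448, 0.050), and nothing is near the finger path. I descend to just above the pad.

Call:
send_rows:
  plan: "0.1 0 0 0 0 0 -1; 0.1 0 0 0 0 0 -1; 0.1 0 2 0 0 0 -1; 0.1 0 4 0 0 0 -1; 0.1 0 5.5 0 0 0 -1; 0.1 0 7 0 0 0 -1; 0.1 0 8 0 0 0 -1; 0.1 0 8 0 0 0 -1; 0.1 0 8 0 0 0 -1"

```text
time_s: 4.35
eef_pos: [0.4473, 0.051, 0.1519]
tcp_rot: [3.141, 0.0, 1.571]
wrist_force: [-0.3, 1.0, -0.7]
opening: 0.009
```

```bash
python3 - <<'E'
from h import *
for n in("side","wrist"):
    c=vision.capture(n); cv2.imwrite(f"pics/c_{n}.png",c["frame"][:,:,::-1])
a=cv2.imread('pics/c_side.png')[80:280,230:450]; cv2.imwrite('pics/c_s2.png',cv2.resize(a,None,fx=3,fy=3,interpolation=cv2.INTER_CUBIC))
E
```

```text
(no output)
```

View pics/c_s2.png

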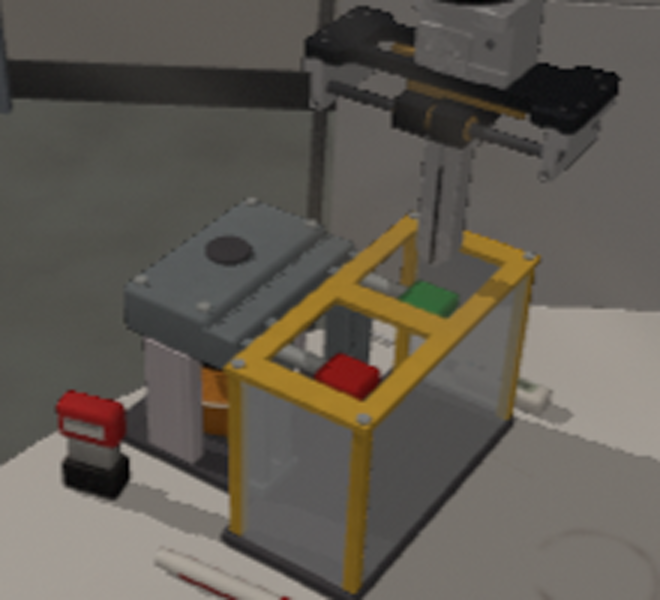

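View pics/c_wrist.png

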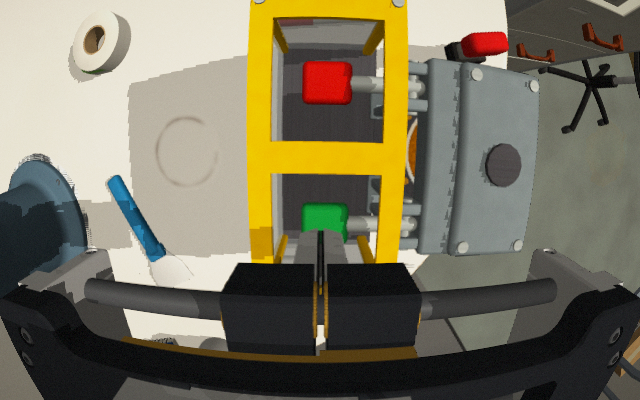

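The fingertips look a bit far from the pad in the side view, so I check by projecting the tip into it.

```bash
python3 - <<'E'
from h import *
s=readout.sense(); T=toolT(s); c=vision.capture("side"); w=vision.capture("wrist")
im=c["frame"][:,:,::-1].copy()
print(s["eef_pos"], robot.finger_overhang)
tips=[[x,y,robot.finger_overhang] for x in(-.008,.008) for y in(-.0125,.0125)]
tw=np.array(tips)@T[:3,:3].T+T[:3,3]
print("side tips",proj(c,tw).round(1).tolist()); print("wrist tips",proj(w,tw,T).round(1).tolist())
q=np.array([.511,.0997,-.022])
print("pad side",proj(c,P2W(q,PAD)).round(1).tolist()); print("pad wrist",proj(w,P2W(q,PAD),T).round(1).tolist())
for p in proj(c,tw): cv2.circle(im,tuple(np.round(p*16).astype(int).tolist()),8,(0,0,255),-1,cv2.LINE_AA,4)
overlay(im,c,q); a=im[100:240,290:450]; cv2.imwrite('pics/d_s.png',cv2.resize(a,None,fx=4.2,fy=4.2,interpolation=cv2.INTER_CUBIC))
im=w["frame"][:,:,::-1].copy(); overlay(im,w,q,T)
for p in proj(w,tw,T): cv2.circle(im,tuple(np.round(p*16).astype(int).tolist()),16,(255,0,255),-1,cv2.LINE_AA,4)
cv2.imwrite('pics/d_w.png',cv2.resize(im[0:340,200:440],None,fx=1.75,fy=1.75))
E
```

```text
[0.44769143 0.05092265 0.15243955] 0.014
side tips [[380.7, 175.5], [369.7, 171.4], [376.9, 179.3], [365.7, 175.1]]
wrist tips [[301.7, 240.4], [337.3, 240.4], [301.3, 218.6], [337.7, 218.6]]
pad side [[383.1, 177.0], [375.6, 184.1], [360.7, 178.2], [368.4, 171.4]]
pad wrist [[298.7, 245.6], [298.8, 205.7], [347.3, 206.7], [345.3, 246.5]]
```

View pics/d_s.png

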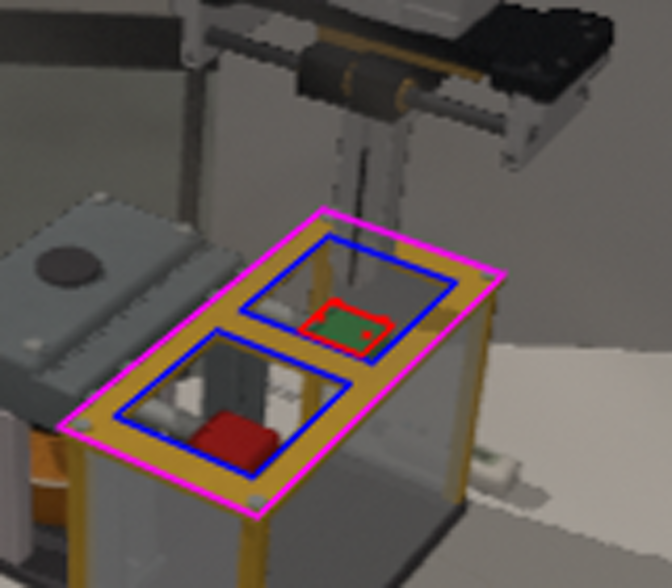

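View pics/d_w.png

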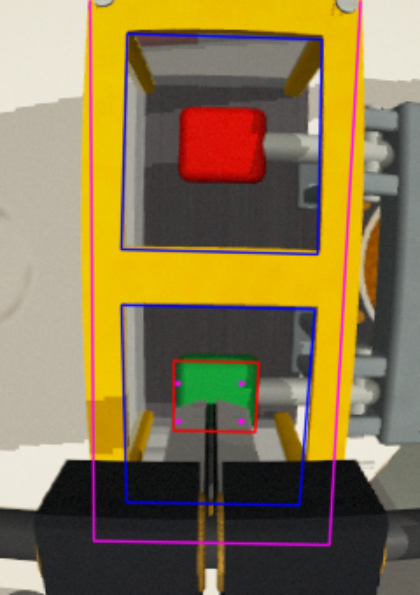

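```bash
python3 - <<'E'
from h import *
c=vision.capture("side")
def tips(p,o,hs): 
    return proj(c,np.array([[p[0]+dx,p[1],p[2]-o] for dx in hs])).round(1).tolist()
for o in (0,.014): print("start open",tips((.6494,.0001,.1954),o,(-.047,.047)),"b",tips((.448,.0496,.2315),o,(0,)),"c",tips((.4477,.0509,.1524),o,(0,)))
a=cv2.imread('pics/side0.png')[30:130,240:370]; cv2.imwrite('pics/e1.png',cv2.resize(a,None,fx=5,fy=5,interpolation=cv2.INTER_NEAREST))
a=np.load('pics/b_side.npy')[60:150,320:430]; cv2.imwrite('pics/e2.png',cv2.resize(a,None,fx=6,fy=6,interpolation=cv2.INTER_NEAREST))
E
```

```text
start open [[323.0, 118.4], [287.8, 107.0]] b [[377.7, 133.4]] c [[373.8, 169.4]]
start open [[322.9, 124.3], [288.0, 112.8]] b [[377.0, 140.0]] c [[373.2, 175.3]]
```

View pics/e1.png

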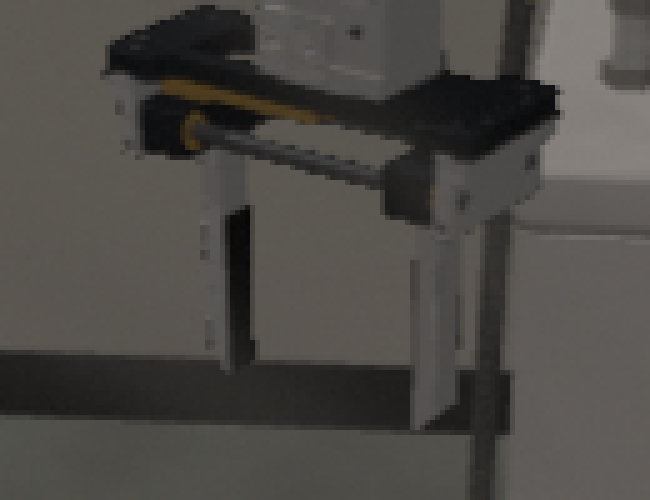

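View pics/e2.png

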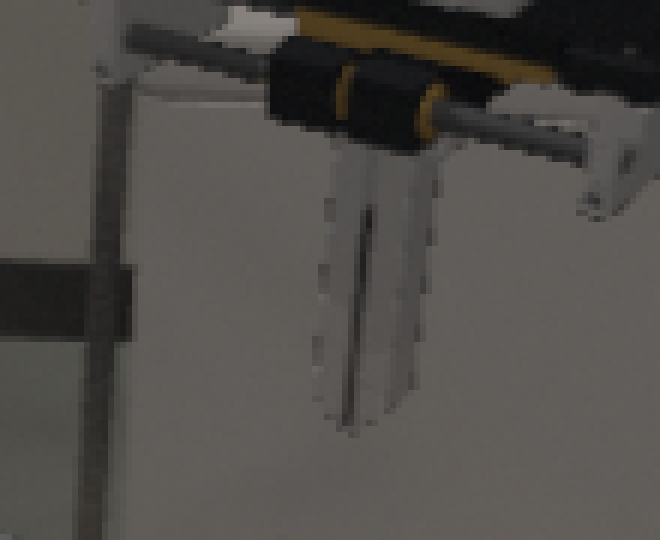

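Visually the tips sit around the TCP level rather than 14 mm ahead of it. The force reading will settle that, so I go down in small steps.

Call:
send_rows:
  plan: "0 0 0.3 0 0 0 -1; 0 0 0.6 0 0 0 -1; 0 0 0.9 0 0 0 -1; 0 0 0.9 0 0 0 -1"

```text
time_s: 5.0
eef_pos: [0.4465, 0.0511, 0.1418]
tcp_rot: [-3.14, -0.0, 1.571]
wrist_force: [0.1, -0.7, 0.6]
opening: 0.005
```

```bash
python3 s.py
```

```text
5.0 [0.4465 0.0511 0.1418] [-3.14029213e+00 -1.72728213e-04  1.57078248e+00] [ 0.09216439 -0.6828583   0.56474753] 0.005443029426481037
```

Call:
send_rows:
  plan: "0 0 0.2 0 0 0 -1; 0 0 0.4 0 0 0 -1; 0 0 0.4 0 0 0 -1"

```text
time_s: 5.3
eef_pos: [0.4468, 0.051, 0.1381]
tcp_rot: [-3.141, -0.0, 1.571]
wrist_force: [0.0, -0.5, -0.0]
opening: 0.004
```

```bash
python3 s.py; python3 - <<'E'
from h import *
c=vision.capture("side"); cv2.imwrite('pics/f_s.png',cv2.resize(c["frame"][120:220,310:430,::-1],None,fx=6,fy=6,interpolation=cv2.INTER_CUBIC))
c=vision.capture("wrist"); cv2.imwrite('pics/f_w.png',cv2.resize(c["frame"][150:270,240:400,::-1],None,fx=4,fy=4,interpolation=cv2.INTER_CUBIC))
E
```

```text
5.3 [0.4468 0.051  0.1381] [-3.14099305e+00 -1.02339052e-04  1.57082317e+00] [ 0.03239661 -0.52073363 -0.01248044] 0.004084000168159378
```

View pics/f_s.png

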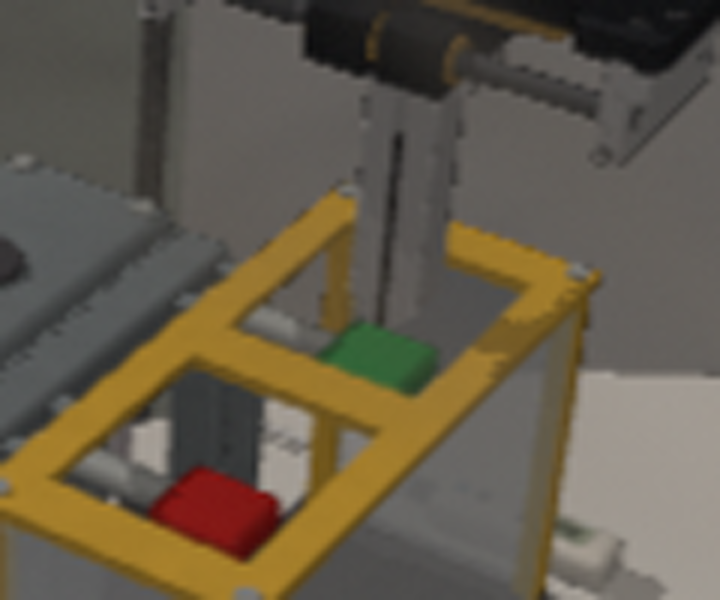

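View pics/f_w.png

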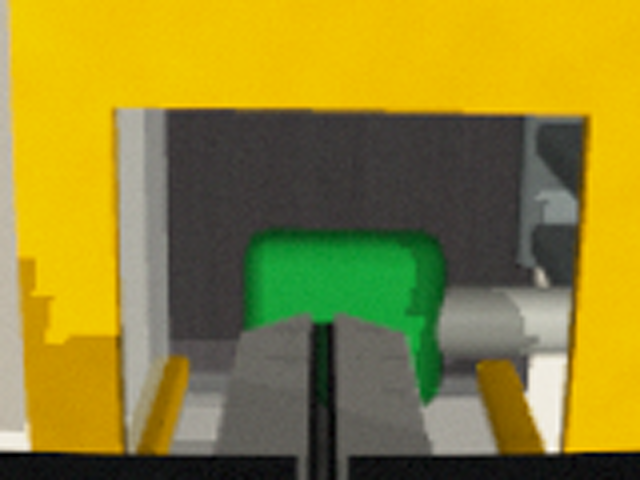

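There is still no contact at TCP z = 0.138. Both cameras agree that the visible fingertips end about 20 mm short of the stated overhang: the wrist view by tip width and row, the side view by tip row. The tips are over the pad but above it, so I keep going down with force checks.

Call:
send_rows:
  plan: "0 0 0.2 0 0 0 -1; 0 0 0.4 0 0 0 -1; 0 0 0.6 0 0 0 -1; 0 0 0.6 0 0 0 -1"

```text
time_s: 5.8
eef_pos: [0.4467, 0.051, 0.132]
tcp_rot: [-3.141, -0.0, 1.571]
wrist_force: [-0.5, 0.8, 0.9]
opening: 0.003
```

```bash
python3 s.py; python3 - <<'E'
from h import *
c=vision.capture("side"); cv2.imwrite('pics/g_s.png',cv2.resize(c["frame"][120:220,310:430,::-1],None,fx=6,fy=6,interpolation=cv2.INTER_CUBIC))
E
```

```text
5.8 [0.4467 0.051  0.132 ] [-3.14081085e+00 -1.43103483e-04  1.57078405e+00] [-0.50996477  0.79012829  0.85611417] 0.0033120541947686474
```

View pics/g_s.png

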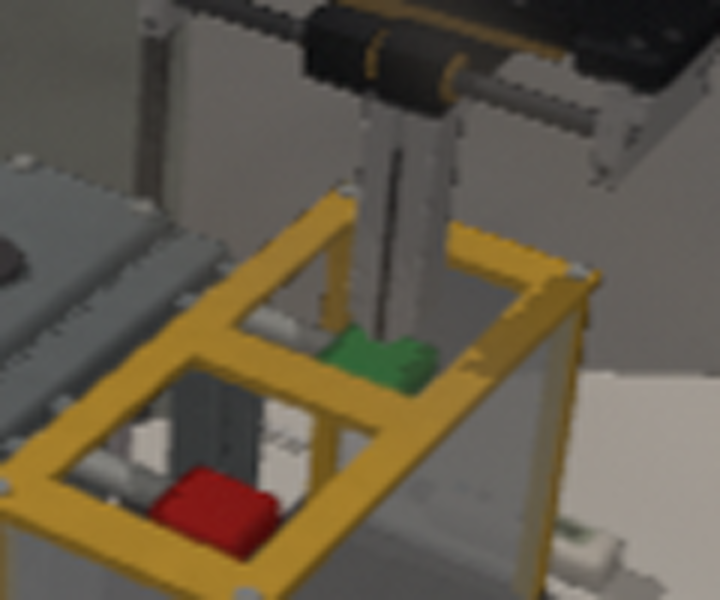

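The tip now overlaps the pad's top in the picture, so it is above the pad, with no force yet. I continue down.

Call:
send_rows:
  plan: "0 0 0.2 0 0 0 -1; 0 0 0.4 0 0 0 -1; 0 0 0.6 0 0 0 -1; 0 0 0.6 0 0 0 -1"

```text
time_s: 6.25
eef_pos: [0.4468, 0.051, 0.1261]
tcp_rot: [-3.141, -0.0, 1.571]
wrist_force: [-0.3, -0.2, -0.4]
opening: 0.007
```

```bash
python3 s.py; python3 - <<'E'
from h import *
c=vision.capture("side"); cv2.imwrite('pics/h_s.png',cv2.resize(c["frame"][120:220,310:430,::-1],None,fx=6,fy=6,interpolation=cv2.INTER_CUBIC))
E
```

```text
6.25 [0.4468 0.051  0.1261] [-3.14090965e+00 -8.37103778e-05  1.57080623e+00] [-0.28002189 -0.21363102 -0.44281903] 0.006795118825249786
```

View pics/h_s.png

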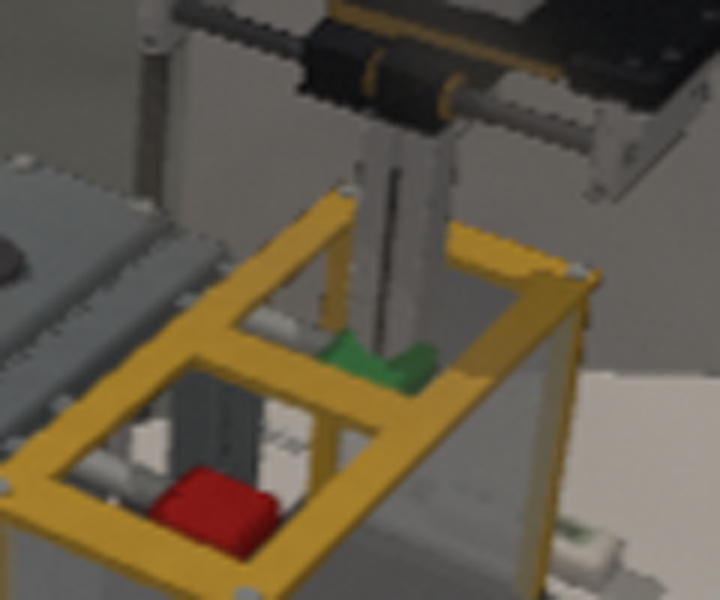

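Call:
send_rows:
  plan: "0 0 0.2 0 0 0 -1; 0 0 0.4 0 0 0 -1; 0 0 0.4 0 0 0 -1"

```text
time_s: 6.6
eef_pos: [0.4471, 0.051, 0.1224]
tcp_rot: [3.142, 0.0, 1.571]
wrist_force: [-0.1, -0.0, 1.6]
opening: 0.004
```

```bash
python3 s.py; python3 - <<'E'
from h import *
c=vision.capture("side"); cv2.imwrite('pics/i_s.png',cv2.resize(c["frame"][120:220,310:430,::-1],None,fx=6,fy=6,interpolation=cv2.INTER_CUBIC))
E
```

```text
6.6 [0.4471 0.051  0.1224] [3.14156039e+00 2.39031103e-05 1.57076859e+00] [-0.07639454 -0.033706    1.6056837 ] 0.004057283918122048
```

View pics/i_s.png

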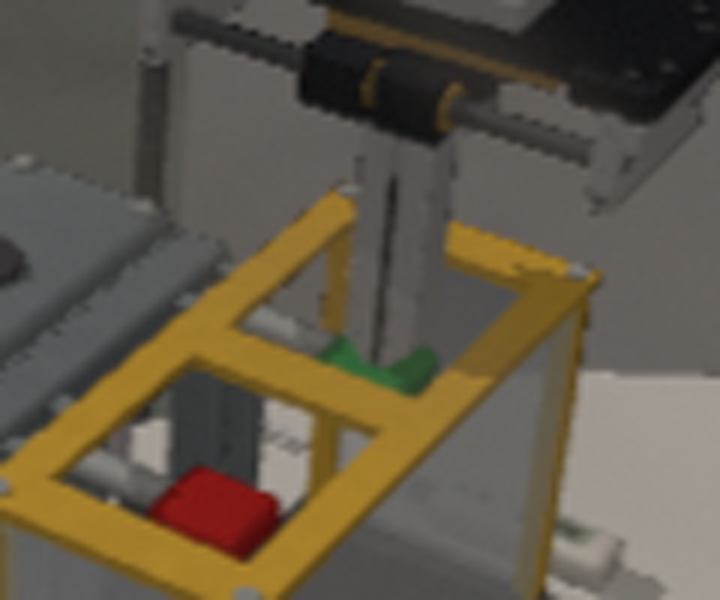

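Contact is beginning (1.6 N, TCP z 0.1224), so I press on.

Call:
send_rows:
  plan: "0 0 0.2 0 0 0 -1; 0 0 0.4 0 0 0 -1; 0 0 0.6 0 0 0 -1; 0 0 0.6 0 0 0 -1"

```text
time_s: 7.05
eef_pos: [0.447, 0.051, 0.1163]
tcp_rot: [-3.141, -0.0, 1.571]
wrist_force: [-1.0, 0.3, 2.1]
opening: 0.006
```

```bash
python3 s.py
```

```text
7.05 [0.447  0.051  0.1163] [-3.14142593e+00 -7.18467359e-07  1.57077271e+00] [-1.00146248  0.334658    2.10025347] 0.005782390534230045
```

Call:
send_rows:
  plan: "0 0 0.2 0 0 0 -1; 0 0 0.4 0 0 0 -1; 0 0 0.5 0 0 0 -1; 0 0 0.5 0 0 0 -1"

```text
time_s: 7.45
eef_pos: [0.4472, 0.051, 0.1115]
tcp_rot: [3.141, 0.0, 1.571]
wrist_force: [-1.3, -0.2, 4.4]
opening: 0.003
```

```bash
python3 s.py; python3 - <<'E'
from h import *
c=vision.capture("side"); cv2.imwrite('pics/j_s.png',cv2.resize(c["frame"][120:220,310:430,::-1],None,fx=6,fy=6,interpolation=cv2.INTER_CUBIC))
c=vision.capture("wrist"); cv2.imwrite('pics/j_w.png',cv2.resize(c["frame"][100:270,220:480,::-1],None,fx=3,fy=3,interpolation=cv2.INTER_CUBIC))
E
```

```text
7.45 [0.4472 0.051  0.1115] [3.14131809e+00 1.44134088e-05 1.57073394e+00] [-1.28291466 -0.16589644  4.3746411 ] 0.003136245601329134
```

View pics/j_s.png

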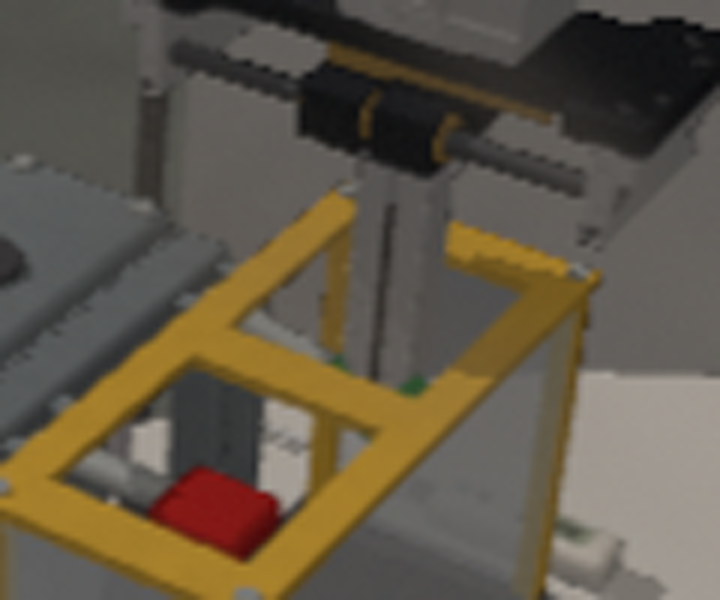

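View pics/j_w.png

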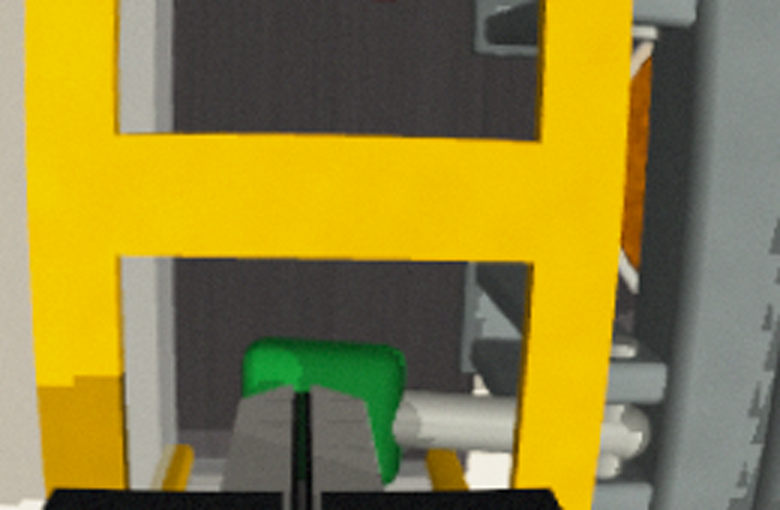

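The lever is going down well (about 11 mm), and the fingers are clear of the frame. I continue towards the stop.

Call:
send_rows:
  plan: "0 0 0.2 0 0 0 -1; 0 0 0.35 0 0 0 -1; 0 0 0.35 0 0 0 -1"

```text
time_s: 7.85
eef_pos: [0.4475, 0.051, 0.1084]
tcp_rot: [3.141, 0.0, 1.571]
wrist_force: [-1.3, 1.1, 6.5]
opening: 0.007
```

```bash
python3 s.py
```

```text
7.85 [0.4475 0.051  0.1084] [3.14071047e+00 7.44423183e-05 1.57079891e+00] [-1.27637234  1.05447288  6.5110447 ] 0.006793923301824497
```

Call:
send_rows:
  plan: "0 0 0.15 0 0 0 -1; 0 0 0.2 0 0 0 -1; 0 0 0.2 0 0 0 -1"

```text
time_s: 8.15
eef_pos: [0.4477, 0.051, 0.1067]
tcp_rot: [3.14, 0.0, 1.571]
wrist_force: [-1.7, -0.5, 7.8]
opening: 0.002
```

```bash
python3 s.py
```

```text
8.15 [0.4477 0.051  0.1067] [3.14020152e+00 5.84258931e-05 1.57075740e+00] [-1.6701205  -0.46671212  7.7815882 ] 0.002174407932421303
```

Call:
send_rows:
  plan: "0 0 0.1 0 0 0 -1; 0 0 0.15 0 0 0 -1; 0 0 0.15 0 0 0 -1"

```text
time_s: 8.45
eef_pos: [0.4479, 0.051, 0.1054]
tcp_rot: [3.14, 0.0, 1.571]
wrist_force: [-1.9, 1.4, 8.9]
opening: 0.009
```

```bash
python3 s.py
```

```text
8.45 [0.4479 0.051  0.1054] [3.13967430e+00 1.05891333e-04 1.57078113e+00] [-1.87643228  1.3836694   8.93432251] 0.009375767275657889
```

Call:
send_rows:
  plan: "0 0 0.1 0 0 0 -1; 0 0 0.2 0 0 0 -1; 0 0 0.2 0 0 0 -1"

```text
time_s: 8.75
eef_pos: [0.4481, 0.0509, 0.1049]
tcp_rot: [3.14, 0.0, 1.571]
wrist_force: [-6.3, 0.6, 18.0]
opening: 0.004
```

```bash
python3 s.py; python3 - <<'E'
from h import *
c=vision.capture("wrist"); cv2.imwrite('pics/k_w.png',cv2.resize(c["frame"][100:270,220:480,::-1],None,fx=3,fy=3,interpolation=cv2.INTER_CUBIC))
c=vision.capture("side"); cv2.imwrite('pics/k_s.png',cv2.resize(c["frame"][120:240,270:430,::-1],None,fx=4.5,fy=4.5,interpolation=cv2.INTER_CUBIC))
E
```

```text
8.75 [0.4481 0.0509 0.1049] [3.14035496e+00 1.90534076e-04 1.57101732e+00] [-6.30665455  0.64906333 18.04963985] 0.0037339926393243745
```

View pics/k_w.png

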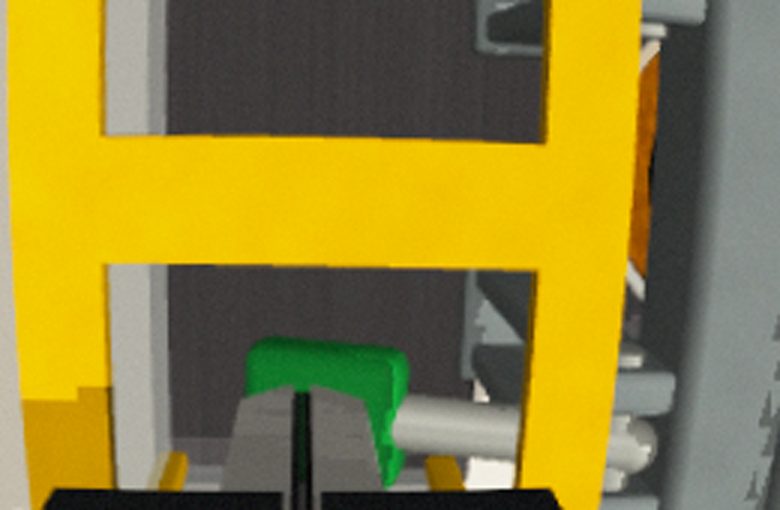

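View pics/k_s.png

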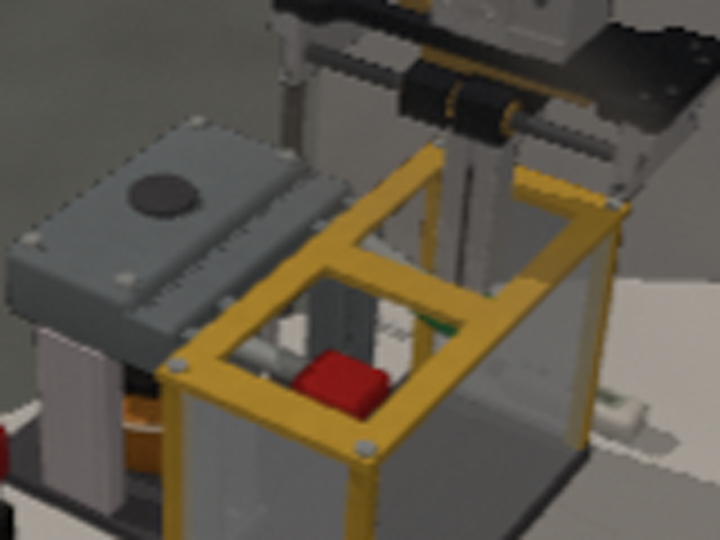

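That is the stop: force jumped to 18 N while the TCP only moved 0.5 mm, and the foot is down on the cup. I hold here for two seconds.

Call:
send_rows:
  plan: "0 0 0 0 0 0 -1; 0 0 0 0 0 0 -1; 0 0 0 0 0 0 -1; 0 0 0 0 0 0 -1; 0 0 0 0 0 0 -1; 0 0 0 0 0 0 -1; 0 0 0 0 0 0 -1; 0 0 0 0 0 0 -1; 0 0 0 0 0 0 -1; 0 0 0 0 0 0 -1; 0 0 0 0 0 0 -1; 0 0 0 0 0 0 -1; 0 0 0 0 0 0 -1; 0 0 0 0 0 0 -1; 0 0 0 0 0 0 -1; 0 0 0 0 0 0 -1; 0 0 0 0 0 0 -1; 0 0 0 0 0 0 -1; 0 0 0 0 0 0 -1"

```text
time_s: 10.75
eef_pos: [0.4481, 0.0509, 0.1049]
tcp_rot: [3.14, 0.0, 1.571]
wrist_force: [-6.9, 1.1, 17.6]
opening: 0.005
```

Held for about 2.1 s at 18 N. Now I come up slowly so the lever follows, then withdraw straight up.

Call:
send_rows:
  plan: "0 0 -0.3 0 0 0 -1; 0 0 -0.7 0 0 0 -1; 0 0 -1.1 0 0 0 -1; 0 0 -1.5 0 0 0 -1; 0 0 -1.9 0 0 0 -1; 0 0 -2.5 0 0 0 -1; 0 0 -4 0 0 0 -1; 0 0 -6 0 0 0 -1; 0 0 -8.5 0 0 0 -1; 0 0 -11 0 0 0 -1; 0 0 -14 0 0 0 -1; 0 0 -14 0 0 0 -1; 0 0 -14 0 0 0 -1"

```text
time_s: 12.05
eef_pos: [0.447, 0.051, 0.2422]
tcp_rot: [3.141, 0.0, 1.571]
wrist_force: [-0.6, -0.1, -0.2]
opening: 0.006
```

```bash
python3 s.py; python3 fit.py z wrist side; python3 - <<'E'
import cv2,numpy as np
a=np.load('pics/z_side.npy')[110:300,230:430]; cv2.imwrite('pics/z_s2.png',cv2.resize(a,None,fx=3.1,fy=3.1,interpolation=cv2.INTER_CUBIC))
E
```

```text
12.05 [0.447  0.051  0.2422] [3.14128344e+00 7.85215675e-06 1.57081496e+00] [-0.61759766 -0.13988256 -0.19319635] 0.0062723046265727505
[ 0.5105  0.1011 -0.0177]
wrist green_pad [321.1 197.5] [ 1.1 -0.3]
wrist red_pad [325.3  94.7] [-1.1  0.5]
side window_left [347.9 194.5] [-2.7  0.7]
side window_right [371.1 170.2] [1.5 0.2]
side green_pad [368.1 168.6] [3.7 9.3]
side red_pad [347.1 204.5] [-2.3 -1.5]
window_left [0.4514 0.1521 0.15  ]
window_right [0.4496 0.0522 0.15  ]
green_pad [0.4496 0.0522 0.132 ]
red_pad [0.4514 0.1521 0.132 ]
```

View pics/z_s2.png

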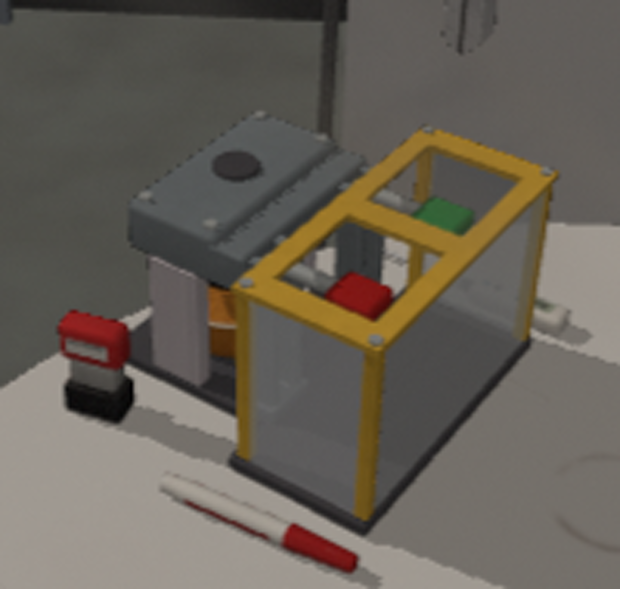

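View pics/z_wrist.png

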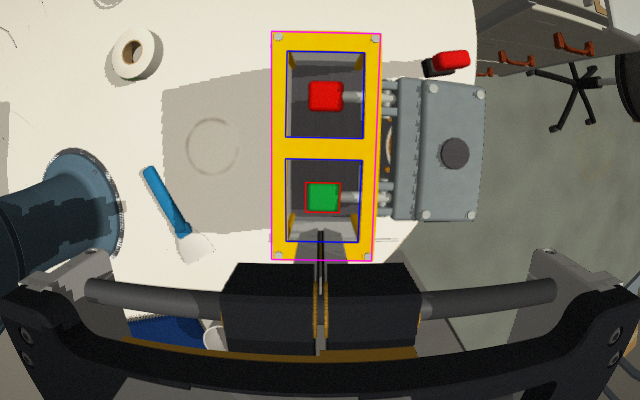

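The lever is back up level, red is unchanged, the stamp, pen and thermometer are in place, and the tool is clear with no force on it. I hand the job in.

```bash
python3 -c "
from rig import order; print(order.close_job())"
```

```text
the job is handed in; nothing more can be done
None
```

I pressed the green lever (under the right window) down to its stop with closed fingers. I held it there about 2.1 s at 18 N, let it come back up and withdrew straight up. The job was handed in at about 12.5 s.

**At the stop:** the force jumped from 9 N to 18 N while the tool moved only 0.5 mm, and the foot was visibly down on the cup.

**After withdrawing:** in the last pictures the green pad is back up, the red lever looks unchanged, and the stamp, pen and thermometer show no movement. The cup is only partly visible and looks unmoved. The wrist force is about zero, and I saw no contact with the guard.

**What disagreed:**
- **Finger length:** contact came about 24 mm lower than the stated 14 mm finger overhang implies. Both cameras also showed the fingertips short, so I found the pad by force.
- **Pad detection:** the last side-view detection of the green pad was about 10 px off. The wrist view and the picture itself show the pad at rest.

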